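# Bleed the sole press bladder

## Task

Let the air out of the cobbler's sole press: unscrew the knurled brass lock nut of its bladder valve, anticlockwise seen from above, by at least two thirds of a turn so that it climbs clear, then press the freed pin fully down and keep it down for about two seconds before letting it spring back up. Be gentle: the valve stem stands in soft rubber and must not be pushed over, the pin must not be rammed against its stop, and everything else on the table and the press stays where it is.

Things in the scene. Friction and masses are not known exactly. Their poses are not given: they have to be found in the camera images.
- press: Sole press, fixed: green deck 220 mm (x) by 320 mm (y -170 to +150), top 50 mm above the table. Origin on the table, z up. At y 0 to 150 mm: bladder and upturned brown shoe under a clamp bar, up to 201 mm above the table. At y below 0: the valve (port), a round gauge (48 mm, 19 mm high) at (75, -120) mm and a brass plug (12 mm high) at (-80, -125) mm; leave these two alone.
- port (a point): Nominal foot of the valve, on the deck's top at (0, -105, 50) mm of the press, axes as the press. The valve stands upright in a rubber disc (32 mm across), but its axis is up to 8 mm off this point in the deck's x and also in its y, and it sits up to 5 mm high or low. Its true place is not measured: find it by touch or sight. Only low things (under 20 mm) stand within 85 mm.
- nut_nominal (a point): 45 mm above port: nominal centre of the screwed-down lock nut, a knurled brass cylinder 14 mm across and 10 mm high. The real one is off by as much as the valve is. Below the nut: a collar 12.4 mm across, 4 mm high, then a bare brass stem 9 mm across, 30 mm long.
- tip_nominal (a point): 65 mm above port: nominal place of the flat upper end of the valve's steel pin (5 mm across) when not pressed; the real one is off by as much as the valve is. The pin stands 15 mm out of the screwed-down nut and does not rise with it.
- nut (a joint): Turn of the lock nut, rad: 0 screwed down, growing anticlockwise seen from above, stop at 5.0. Starts at 0 to 0.4. It climbs 1.2 mm per rad (let the hand rise with it, or the pin is pushed down), has 0.06 N m of friction, stays where left, never leaves the pin. The pin can go down only as far as the nut has climbed: from 3.6 rad on, its whole stroke is free.
- pin (a joint): How far the pin is pressed down, m: 0 up, 0.004 at its stop. A spring pushes it up with 2 N at the top and 6 N at the stop. The valve is open beyond 0.003. Once it is pressed beyond 0.0025 the fingers should not bear on it with more than 25 N.
- lean_x (a joint): Lean of the valve stem about the deck's x axis, rad, 0 upright; pivot 6 mm above the port, rubber spring of 3 N m/rad (0.01 rad is about 0.4 mm and 0.8 N sideways at the nut). Positive leans to the deck's -y. It must stay within 0.06 either way.
- lean_y (a joint): The same about the deck's y axis; positive leans to the deck's +x. It must stay within 0.06 either way.
- cap: Bystander: the valve's loose black dust cap, 13 mm diameter, 16 mm high, standing on the deck. Origin under its centre.
- hammer: Bystander: hammer lying on the table.
- awl: Bystander: awl-like screwdriver lying on the table.
- tin: Bystander: glue tin, 90 mm diameter, 100 mm high. Origin under its centre.
- cup: Bystander: clear plastic cup, 84 mm diameter, 50 mm high. Origin under its centre.
- flask: Bystander: steel flask, 68 mm diameter, 210 mm high. Origin under its centre.
- sole: Bystander: black rubber sole, 8 mm thick, lying on the table.
- disc: Bystander: copper-coloured tin lid, 90 mm diameter, 6 mm thick, lying on the table.

How it is judged (in metres and radians):
On the way, in this order (a step that is already met when the one before it is completed fails the run):
1. the lock nut is unscrewed to at least 3.6 rad (value of joint nut above 3.6 rad), for 0.2 s.
2. the freed pin is held down beyond 3 mm for at least 1 s (value of joint nut above 3.6 rad and value of joint pin above 0.003 m), for 1 s.
At the end, for the whole second after the job is handed in: The nut stands unscrewed by at least 3.6 rad, the pin has sprung back up (pressed less than 1 mm) and the stem stands upright (lean under 0.02 rad), with nothing else moved (value of joint nut above 3.6 rad and value of joint pin below 0.001 m and value of joint lean_x between -0.02 and 0.02 rad and value of joint lean_y between -0.02 and 0.02 rad); the robot touches nothing.
It fails at once if the valve stem is pushed over by more than 0.06 rad (value of joint any of lean_x, lean_y above 0.06 rad or value of joint any of lean_x, lean_y below -0.06 rad).
It fails at once if the fingers bear on the pressed pin with more than 25 N (value of joint pin above 0.0025 m and contact force between the fingers and anything else above 25 N).
It fails at once if a bystander is moved by more than 30 mm (distance of any of cap, hammer, awl, tin, cup, flask, sole, disc from where it was at the start of the episode above 0.03 m).
It also fails if it takes over 72 s, if anything falls off the work surface, if the arm or the gripper's body presses on something with over 40 N, if the wrist force passes 120 N, or if a joint passes its speed limit or range.

## Robot

A 6-joint arm with a two-finger parallel gripper is mounted at the origin on the work surface. World frame = base frame: x ahead of the robot, y to its left, z up, the work surface at z = 0. Lengths are in mm, angles in rad, forces in N, time in s.
With the tool pointing down it reaches from about 350 to 875 mm from the base axis. Payload 4.2 kg.
Tool frame: the origin (TCP) lies midway between the tips of the shut fingers; the grasp point (between the pads) lies 19 mm behind it (arm.hold_point_z is the z of the grasp point in the tool frame, in mm); z points along the fingers, y is the direction in which the jaws open and shut (so a half turn about z gives the same grasp; the last joint's range is limited). The gripper opens to 85 mm and grips with 20 to 120 N. Pads are 22 mm wide; open, the fingers measure 114 mm over their backs; the gripper's body (76 mm by 85 mm) begins 54 mm behind the grasp point. The pads swing forward as they close: fully open they stand 13 mm farther back than shut.
Start: joints at [-0.972, 0.385, 0.008, 0, -1.194, -0.259], TCP at [208.326, -589.236, 231.312] pointing down, gripper open.
Joint ranges: [-3.14, 3.14], [-1.21, 2.06], [-1.07, 1.41], [-3.16, 2.05], [-2.99, -0.16], [-3.1, 3.1]. Speed limits (rad/s): [2.79, 2.79, 3.14, 3.14, 3.14, 3.14].

## Interface

Orientations are given as a unit quaternion [x, y, z, w].
In Python, from bench import sensors, optics, workorder, arm gives the robot as it stands. The module is installed in compiled form; this text tells all that it offers.
- The arm moves only by the tool servo_tool, never from a script. Its argument "deltas" is one flat list of numbers, 7 for each row, row after row: the turn, a rotation vector about the tool's x, y, z in rad, then the shift along the tool's x, y, z in m, then the finger opening in m, from 0 to 0.0854. A call has 1 to 20 rows; each row shifts and turns the commanded pose from where the row before left it, along the tool's axes as they then stand; what a row does not reach is not made up. A row lasts 1/12 s, in which the tool goes at most 41.7 mm and 7.16 degrees, less where a joint would pass 70% of its speed; a pose out of reach is approached as far as the arm can. A call is refused whole if a number of a shift passes 0.0417 or a number of a turn 0.125, either way. A call with a gripper value outside its range is refused whole. The fingers move at their own pace and stop on an object; the grip force is fixed at half the most. Time passes only in rows, so rows that do not move let the fingers close. It gives the time, the measured TCP pose, the force and the opening at its end, in the units of the state.
- sensors.read_state(): the state, without advancing time (a new reading comes with each control period).
- optics.get_image(name): name is "side" or "top"; returns a dict with "img" (400x640x3 uint8, red, green, blue), "fov_y" (degrees; the focal length in pixels is half the picture's height over the tangent of half this angle, whatever the lens; pixels are square), "cx", "cy" (the principal point, pixels), "R" (3x3) and "t" (3): a world point X has camera coordinates R X + t. Camera axes: x right, y down, z forward; pixel columns grow to the right and rows downward; lengths in mm; the calibration is good to about 2 mm. A picture is of the moment at which its call begins. There is no depth.
- workorder.job_done(): hands the job in, once; it reports no verdict.
The state is a dict: "clock": time; "joints": joint angles; "joint_vel": joint speeds; "joint_efforts": joint torques, N m; "position": TCP position; "ee_rot": TCP orientation; "contact_force": force on the tool from outside, world axes, zero at the start; "wrist_torque": the same for the moment, N m; "gripper_width": finger opening in mm.
Only numpy, scipy, OpenCV 4.12 (cv2) and the standard library are available. Lean on these libraries where they do the work, as an engineer would, in place of code of your own. Each camera call takes 0.05 s, during which the arm holds its last target. There are 200 camera calls.

## Working session

There is one attempt and no reset: what is moved stays moved. The work goes in short steps, Python scripts to look and compute and a tool call to move; the robot and the scene stay as the last step left them, time stands still between calls to the robot, and variables do not carry over. Pictures are saved under pics/ and viewed, about 8 in all and at most 12, crops included, and the job is handed in when it is done.

Besides the shell and the picture viewer there is one more tool, called after "Request:" as a command line: name --argument value ..., lists and objects as JSON in quotes. servo_tool: Moves the arm, as the interface text tells. Its arguments: {"type":"object","properties":{"deltas":{"type":"array","items":{"type":"number"}}},"required":["deltas"]}

```bash
mkdir -p pics
cat > h.py <<'E'
import numpy as np,cv2
from bench import sensors,optics,workorder,arm
def grab(n):
    d=optics.get_image(n); np.savez('pics/%s.npz'%n,**{k:np.array(v) for k,v in d.items()}); return d
def load(n): return dict(np.load('pics/%s.npz'%n))
def f(d): return 200/np.tan(np.radians(float(d['fov_y']))/2)
def ray(d,u,v):
    R=np.array(d['R']);t=np.array(d['t']).ravel()
    c=-R.T@t; r=R.T@np.array([(u-d['cx'])/f(d),(v-d['cy'])/f(d),1]); return c,r/np.linalg.norm(r)
def onz(d,u,v,z):
    c,r=ray(d,u,v); return c+r*(z-c[2])/r[2]
def proj(d,X):
    p=np.array(d['R'])@np.array(X,float)+np.array(d['t']).ravel(); return p[0]/p[2]*f(d)+d['cx'],p[1]/p[2]*f(d)+d['cy']
def tri(d1,p1,d2,p2):
    c1,r1=ray(d1,*p1);c2,r2=ray(d2,*p2)
    s=np.linalg.lstsq(np.c_[r1,-r2],c2-c1,rcond=None)[0]; a=c1+s[0]*r1;b=c2+s[1]*r2
    return (a+b)/2,np.linalg.norm(a-b)
E
python3 - <<'E'
from h import *
print(sensors.read_state())
for n in('side','top'):
    d=grab(n);cv2.imwrite('pics/%s0.png'%n,d['img'][:,:,::-1]); print(n,f(d),d['cx'],d['cy'],ray(d,320,200))
E
```

```text
{'clock': 0.0, 'joints': array([-9.72403787e-01,  3.85581082e-01,  6.59129564e-03, -5.14782809e-04,
       -1.19401706e+00, -2.58579257e-01]), 'joint_vel': array([ 0.00126303,  0.00134386,  0.00082388, -0.00015979, -0.00081797,
       -0.0001536 ]), 'joint_efforts': array([ 5.87542927e-04, -3.92287838e+01,  1.88400203e+01,  4.18596178e+00,
       -4.61930176e-03, -1.92305708e-05]), 'position': array([ 208.12242816, -588.68835191,  230.19094161]), 'ee_rot': array([-1.68996628e-01,  9.85615980e-01,  1.10473759e-03, -2.41623979e-04]), 'contact_force': array([ 0.12853049, -0.39934776, -0.6493348 ]), 'wrist_torque': array([-0.00161493, -0.02602461,  0.07734337]), 'gripper_width': 85.5336831551252}
side 455.5556641624394 326.39170427436244 206.26697302984599 (array([ 411.86460678,  838.15375605, 1052.50921688]), array([ 0.0975412 , -0.67473919, -0.73158235]))
top 427.6215670768835 328.2882524608877 204.53919742859986 (array([ 438.55294118,  -49.10478648, 1366.99677585]), array([ 0.06942727,  0.03204233, -0.99707229]))
```

View pics/side0.png

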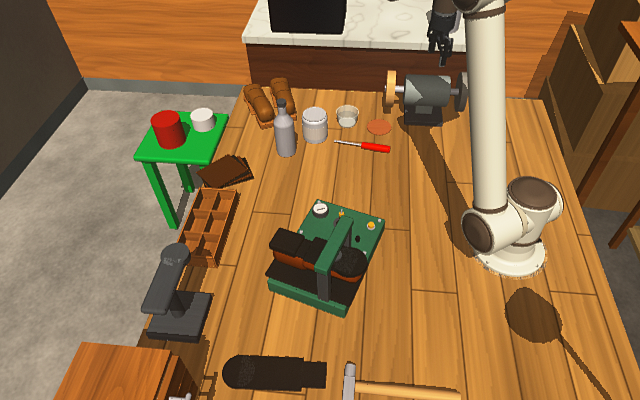

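View pics/top0.png

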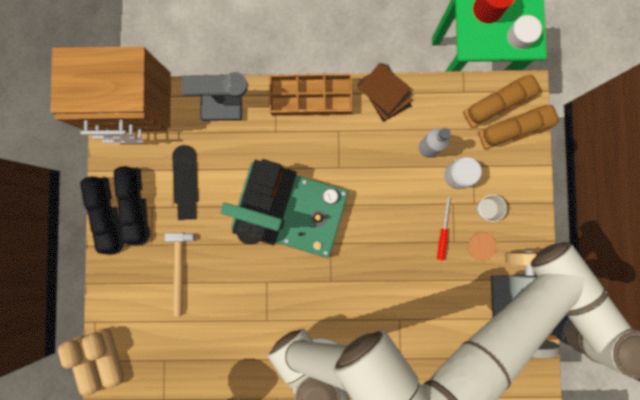

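Both views show the press: side near (330,255), top near (300,212). The valve is at about (319,217) in the top view and (341,213) in the side view. Next I'll enlarge both.

Run:
```python
from h import *
s=load('side');t=load('top')
a=cv2.resize(s['img'][190:260,290:390],None,fx=8,fy=8,interpolation=2)[:,:,::-1]
b=cv2.resize(t['img'][165:265,270:360],None,fx=6,fy=6,interpolation=2)[:,:,::-1]
cv2.imwrite('pics/sc.png',a);cv2.imwrite('pics/tc.png',b)
# green deck masks
for n,d,(r0,r1,c0,c1) in(('s',s,(180,330,250,400)),('t',t,(150,265,215,360))):
    h=cv2.cvtColor(d['img'],cv2.COLOR_RGB2HSV);m=cv2.inRange(h,(60,60,30),(95,255,255));k=np.zeros_like(m);k[r0:r1,c0:c1]=m[r0:r1,c0:c1]
    c=max(cv2.findContours(k,0,2)[0],key=cv2.contourArea)
    p=cv2.approxPolyDP(c,3,True)[:,0]
    print(n);[print(q,onz(d,*q,50).round(0)) for q in p]
```

```text
s
[320 200] [546. -86.  50.]
[329 207] [516. -61.  50.]
[328 214] [516. -33.  50.]
[319 219] [540. -11.  50.]
[311 209] [568. -48.  50.]
[297 231] [597.  39.  50.]
[302 229] [584.  30.  50.]
[301 234] [584.  48.  50.]
[310 240] [556.  67.  50.]
[315 236] [544.  52.  50.]
[327 240] [509.  63.  50.]
[315 271] [529. 168.  50.]
[326 275] [499. 178.  50.]
[353 220] [442. -17.  50.]
[351 246] [441.  77.  50.]
[365 250] [402.  87.  50.]
[368 262] [392. 126.  50.]
[384 220] [353. -25.  50.]
[379 223] [367. -12.  50.]
[378 218] [370. -31.  50.]
t
[252 164] [645. 204.  50.]
[239 205] [518. 244.  50.]
[224 204] [521. 291.  50.]
[221 211] [500. 300.  50.]
[235 218] [477. 256.  50.]
[232 227] [450. 266.  50.]
[236 219] [474. 253.  50.]
[276 231] [436. 130.  50.]
[278 242] [402. 124.  50.]
[327 256] [358. -27.  50.]
[347 192] [554. -90.  50.]
[295 176] [606.  70.  50.]
[283 216] [482. 108.  50.]
[276 217] [479. 129.  50.]
[240 205] [518. 241.  50.]
```

View pics/sc.png

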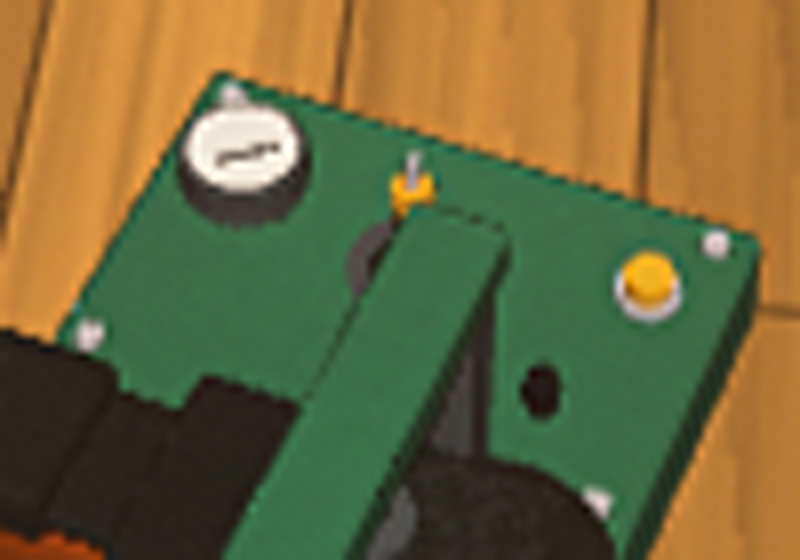

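View pics/tc.png

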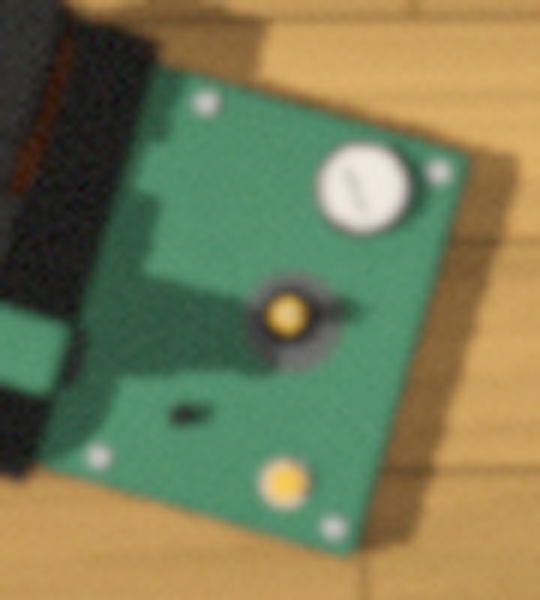

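The side crop shows the pin tip at (341.4,209) and the nut at about (341,213), with the clamp bar just below them. The top crop shows the nut at (317.4,216.9), the gauge at (330.2,195.7) and the plug at (316.9,245.3). The cap stands at about (300,233).

Run:
```python
from h import *
s=load('side');t=load('top')
cs=lambda x,y:(290+(x+.5)/8-.5,190+(y+.5)/8-.5)
ct=lambda x,y:(270+(x+.5)/6-.5,165+(y+.5)/6-.5)
g=lambda n,a,b:print(n,[np.round(x,1) for x in tri(s,cs(*a),t,ct(*b))])
g('gauge',(243,148),(364,187));g('plug',(650,278),(284,484));g('nut',(412,187),(287,314));g('pin',(415,155),(288,312));g('cornerA',(218,72),(467,155));g('cornerB',(760,238),(352,553))
# rigid fit of press from known points, each view
W=[];L=[]
for n,l,a,b in(('g',(75,-120,69),(243,148),(364,187)),('p',(-80,-125,62),(650,278),(284,484)),('A',(110,-170,50),(218,72),(467,155)),('B',(-110,-170,50),(760,238),(352,553))):
    W.append(tri(s,cs(*a),t,ct(*b))[0]);L.append(l)
W=np.array(W);L=np.array(L,float)
w=W[:,:2]-W[:,:2].mean(0);l=L[:,:2]-L[:,:2].mean(0)
th=np.arctan2((l[:,0]*w[:,1]-l[:,1]*w[:,0]).sum(),(l*w).sum());R=np.array([[np.cos(th),-np.sin(th)],[np.sin(th),np.cos(th)]])
o=W[:,:2].mean(0)-R@L[:,:2].mean(0);print('yaw',th,'o',o,'res',(W[:,:2]-(L[:,:2]@R.T+o)).round(1).tolist())
port=R@[0,-105]+o;print('port',port)
n=tri(s,cs(412,187),t,ct(287,314))[0];print('nut in deck',R.T@(n[:2]-o))
c=onz(t,*ct(180,414),66);print('cap',c, R.T@(c[:2]-o))
```

```text
gauge [array([540.7, -38.8,  67.2]), np.float64(2.0)]
plug [array([390.8,   3.5,  60.5]), np.float64(1.6)]
nut [array([ 4.759e+02, -2.000e-01,  9.620e+01]), np.float64(1.7)]
pin [array([475.7,  -1.3, 111.8]), np.float64(3.0)]
cornerA [array([557.4, -91.9,  49.6]), np.float64(3.2)]
cornerB [array([353.2, -30.4,  46.9]), np.float64(4.6)]
yaw -0.2967354978022343 o [504.48527061 100.10351238] res [[-0.4, -2.2], [-0.7, -0.4], [-2.5, 2.8], [3.6, -0.1]]
port [ 4.73783277e+02 -3.07580562e-01]
nut in deck [   1.96419356 -104.24292994]
cap [427.55815248  55.69279754  66.        ] [-60.57941451 -64.96327912]
```

Request:
servo_tool --deltas '[0,0,0,-0.0112,0.0116,0,0.085,0,0,0,-0.0224,0.0233,0,0.085,0,0,0,-0.0224,0.0233,0,0.085,0,0,0,-0.0224,0.0233,0,0.085,0,0,0,-0.0224,0.0233,0,0.085,0,0,0,-0.0224,0.0233,0,0.085,0,0,0,-0.0224,0.0233,0,0.085,0,0,0,-0.0224,0.0233,0,0.085,0,0,0,-0.0224,0.0233,0,0.085,0,0,0,-0.0224,0.0233,0,0.085,0,0,0,-0.0224,0.0233,0,0.085,0,0,0,-0.0224,0.0233,0,0.085,0,0,0,-0.0224,0.0233,0,0.085,0,0,0,-0.0224,0.0233,0,0.085,0,0,0,-0.0224,0.0233,0,0.085,0,0,0,-0.0224,0.0233,0,0.085,0,0,0,-0.0224,0.0233,0,0.085,0,0,0,-0.0224,0.0233,0,0.085,0,0,0,-0.0224,0.0233,0,0.085,0,0,0,-0.0224,0.0233,0,0.085]'

```text
clock: 1.77
position: [468.8, -13.7, 231.1]
ee_rot: [-0.169, 0.986, 0.0, -0.0]
contact_force: [0.8, 0.2, -0.1]
gripper_width: 84.8
```

Request:
servo_tool --deltas '[0,0,0,-0.0112,0.0116,0,0.04,0,0,0.12,0,0,0,0.04,0,0,0.12,0,0,0,0.04,0,0,0.12,0,0,0,0.04,0,0,0.12,0,0,0,0.04,0,0,0.12,0,0,0,0.04,0,0,0.05,0,0,0,0.04,0,0,0,0,0,0,0.04,0,0,0,0,0,0,0.04]'

```text
clock: 2.52
position: [475.2, -0.7, 231.0]
ee_rot: [0.154, 0.988, -0.0, -0.0]
contact_force: [1.3, 0.1, -0.4]
gripper_width: 40.1
```

Request:
servo_tool --deltas '[0,0,0,0,0,0.017,0.04,0,0,0,0,0,0.017,0.04,0,0,0,0,0,0.017,0.04,0,0,0,0,0,0.017,0.04,0,0,0,0,0,0.017,0.04,0,0,0,0,0,0.015,0.04,0,0,0,0,0,0,0.04,0,0,0,0,0,0,0.04]'

```text
clock: 3.18
position: [475.1, -0.9, 130.9]
ee_rot: [0.154, 0.988, -0.001, -0.001]
contact_force: [-0.4, 0.5, 0.1]
gripper_width: 39.8
```

Run:
```python
from h import *
st=sensors.read_state();print(st['joints'].round(3),st['position'],st['contact_force'],st['gripper_width'])
s=grab('side');t=grab('top')
a=cv2.resize(s['img'][165:235,300:385],None,fx=8,fy=8,interpolation=2)[:,:,::-1]
cv2.imwrite('pics/s2.png',a)
P=st['position']
for n in((0,0,0),):
    u=proj(s,P);print('tcp px',u,(u[0]-300)*8,(u[1]-165)*8)
```

```text
[ 0.341  0.238 -0.491  0.    -0.844 -2.222] [475.10067586  -0.86428096 130.91769124] [-0.44051764  0.48848595  0.07327478] 39.78899566372925
tcp px (np.float64(341.17038398782023), np.float64(204.3801626973615)) 329.36307190256184 315.041301578892
```

View pics/s2.png

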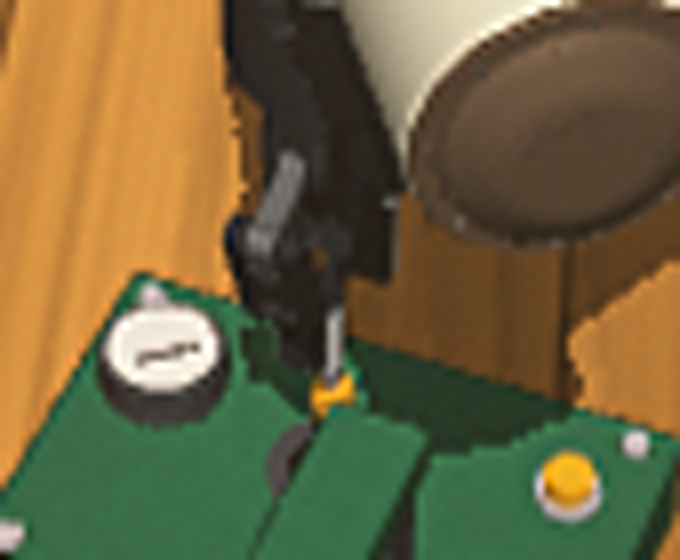

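The crop shows the pin and nut at column 335, between the open fingers; the TCP projects to column 329, so the hand is aligned to under about 2 mm. I'll go down astride the nut and close in steps.

Request:
servo_tool --deltas '[0,0,0,0,0,0.009,0.04,0,0,0,0,0,0.009,0.04,0,0,0,0,0,0.009,0.04,0,0,0,0,0,0.009,0.04,0,0,0,0,0,0.009,0.04,0,0,0,0,0,0.008,0.04,0,0,0,0,0,0,0.04,0,0,0,0,0,0,0.03,0,0,0,0,0,0,0.024,0,0,0,0,0,0,0.024,0,0,0,0,0,0,0.024]'

```text
clock: 4.2
position: [475.8, -0.6, 78.8]
ee_rot: [0.154, 0.988, 0.0, 0.001]
contact_force: [-0.7, -1.0, 0.2]
gripper_width: 24.0
```

Request:
servo_tool --deltas '[0,0,0,0,0,0,0.021,0,0,0,0,0,0,0.019,0,0,0,0,0,0,0.019,0,0,0,0,0,0,0.019]'

```text
clock: 4.53
position: [475.5, -0.6, 78.4]
ee_rot: [0.154, 0.988, 0.0, 0.0]
contact_force: [0.5, -0.1, 0.1]
gripper_width: 19.3
```

Run:
```python
from h import *
st=sensors.read_state();print(st['position'],st['contact_force'],st['wrist_torque'],st['gripper_width'])
```

```text
[475.46880983  -0.64936994  78.4302325 ] [ 0.46908283 -0.12885828  0.1300036 ] [-0.0250255  -0.02717998 -0.03752977] 19.296605712913394
```

Request:
servo_tool --deltas '[0,0,0,0,0,0.002,0.018,0,0,0,0,0,0,0.017,0,0,0,0,0,0,0.017,0,0,0,0,0,0,0.017]'

```text
clock: 4.87
position: [475.4, -0.7, 76.2]
ee_rot: [0.154, 0.988, -0.0, -0.0]
contact_force: [-0.1, 0.0, 0.6]
gripper_width: 17.2
```

Request:
servo_tool --deltas '[0,0,0,0,0,0,0.016,0,0,0,0,0,0,0.016,0,0,0,0,0,0,0.016]'

```text
clock: 5.12
position: [475.4, -0.7, 76.3]
ee_rot: [0.154, 0.988, -0.0, -0.0]
contact_force: [0.7, 1.1, 0.5]
gripper_width: 15.8
```

Request:
servo_tool --deltas '[0,0,0,0,0,0,0.015,0,0,0,0,0,0,0.015,0,0,0,0,0,0,0.015]'

```text
clock: 5.37
position: [475.5, -0.6, 76.3]
ee_rot: [0.154, 0.988, 0.0, 0.0]
contact_force: [0.3, -0.4, 0.3]
gripper_width: 15.2
```

Request:
servo_tool --deltas '[0,0,0,0,0,0,0.024,0,0,0,0,0,0,0.024,0,0,-0.12,0,0,0,0.024,0,0,-0.12,0,0,0,0.024,0,0,-0.12,0,0,0,0.024,0,0,-0.12,0,0,0,0.024,0,0,-0.12,0,0,0,0.024,0,0,-0.12,0,0,0,0.024,0,0,-0.12,0,0,0,0.024,0,0,-0.12,0,0,0,0.024,0,0,-0.12,0,0,0,0.024,0,0,-0.12,0,0,0,0.024,0,0,-0.12,0,0,0,0.024,0,0,-0.12,0,0,0,0.024,0,0,-0.12,0,0,0,0.024,0,0,0,0,0,0,0.019,0,0,0,0,0,0,0.019,0,0,0,0,0,0,0.019]'

```text
clock: 6.87
position: [475.4, -0.7, 76.3]
ee_rot: [-0.584, 0.812, 0.0, -0.0]
contact_force: [0.4, -1.0, 0.3]
gripper_width: 19.0
```

Request:
servo_tool --deltas '[0,0,0,0,0,0,0.017,0,0,0,0,0,0,0.017,0,0,0,0,0,0,0.017]'

```text
clock: 7.12
position: [475.4, -0.7, 76.3]
ee_rot: [-0.585, 0.811, 0.0, -0.0]
contact_force: [-0.0, 0.2, -0.5]
gripper_width: 17.0
```

Request:
servo_tool --deltas '[0,0,0,0,0,0,0.0155,0,0,0,0,0,0,0.0155,0,0,0,0,0,0,0.0155]'

```text
clock: 7.37
position: [475.6, -0.6, 76.4]
ee_rot: [-0.585, 0.811, -0.0, 0.0]
contact_force: [1.0, -0.1, 0.7]
gripper_width: 15.5
```

Request:
servo_tool --deltas '[0,0,0,0,0,0,0.0145,0,0,0,0,0,0,0.0145]'

```text
clock: 7.53
position: [475.8, -0.6, 76.4]
ee_rot: [-0.585, 0.811, -0.0, 0.0]
contact_force: [1.1, -0.4, 0.5]
gripper_width: 14.7
```

Request:
servo_tool --deltas '[0,0,0,0,0,0,0.0145]'

```text
clock: 7.62
position: [475.8, -0.6, 76.4]
ee_rot: [-0.585, 0.811, -0.0, 0.0]
contact_force: [1.3, -0.9, -0.1]
gripper_width: 14.8
```

Request:
servo_tool --deltas '[0,0,0,0,0,0,0.0145]'

```text
clock: 7.7
position: [475.7, -0.6, 76.4]
ee_rot: [-0.585, 0.811, -0.0, 0.0]
contact_force: [2.0, -1.0, 0.2]
gripper_width: 14.8
```

Request:
servo_tool --deltas '[0,0,0,0,0,0,0.0145]'

```text
clock: 7.78
position: [475.7, -0.6, 76.4]
ee_rot: [-0.585, 0.811, -0.0, 0.0]
contact_force: [1.4, -0.8, 0.6]
gripper_width: 14.4
```

Request:
servo_tool --deltas '[0,0,0,0,-0.0008,0,0.0145,0,0,0,0,0,0,0.0145,0,0,0,0,0,0,0.0145]'

```text
clock: 8.03
position: [476.1, -0.9, 76.3]
ee_rot: [-0.585, 0.811, 0.0, -0.0]
contact_force: [0.6, 0.3, 1.3]
gripper_width: 14.4
```

Request:
servo_tool --deltas '[0,0,0,0,0,0,0.012,0,0,0,0,0,0,0.012,0,0,0,0,0,0,0.012]'

```text
clock: 8.28
position: [476.3, -0.9, 76.4]
ee_rot: [-0.585, 0.811, -0.0, 0.0]
contact_force: [1.3, -0.5, 0.9]
gripper_width: 12.5
```

Request:
servo_tool --deltas '[0,0,0,0,0,0,0.012]'

```text
clock: 8.37
position: [476.2, -0.9, 76.4]
ee_rot: [-0.585, 0.811, -0.0, 0.0]
contact_force: [0.9, -0.5, 1.3]
gripper_width: 12.4
```

Request:
servo_tool --deltas '[0,0,0,0,0,0,0.012]'

```text
clock: 8.45
position: [476.2, -0.9, 76.4]
ee_rot: [-0.585, 0.811, -0.0, 0.0]
contact_force: [0.2, -1.0, 1.9]
gripper_width: 12.5
```

Request:
servo_tool --deltas '[0,0,0,0,0,0,0.008,0,0,0,0,0,0,0.008]'

```text
clock: 8.62
position: [476.3, -0.9, 76.4]
ee_rot: [-0.585, 0.811, -0.0, 0.0]
contact_force: [0.6, -1.2, 1.5]
gripper_width: 11.2
```

Request:
servo_tool --deltas '[0,0,0,0,0,0,0.008]'

```text
clock: 8.7
position: [476.3, -0.9, 76.4]
ee_rot: [-0.585, 0.811, -0.0, 0.0]
contact_force: [0.6, -0.4, 1.6]
gripper_width: 11.1
```

Run:
```python
from h import *
st=sensors.read_state();print(st['position'],st['contact_force'],st['wrist_torque'],st['gripper_width'])
```

```text
[476.3149278   -0.88643272  76.41609521] [ 0.64128634 -0.39406016  1.58263432] [-0.11996591 -0.20749715  0.01222258] 11.060453414228363
```

Request:
servo_tool --deltas '[0,0,0,0,0,0,0.024,0,0,0,0,0,0,0.024,0,0,0.12,0,0,0,0.024,0,0,0.12,0,0,0,0.024,0,0,0.12,0,0,0,0.024,0,0,0.12,0,0,0,0.024,0,0,0.12,0,0,0,0.024,0,0,0.12,0,0,0,0.024,0,0,0.12,0,0,0,0.024,0,0,0.12,0,0,0,0.024,0,0,0.12,0,0,0,0.024,0,0,0.12,0,0,0,0.024,0,0,0.12,0,0,0,0.024,0,0,0.12,0,0,0,0.024,0,0,0.12,0,0,0,0.024,0,0,0,0,0,0,0.017,0,0,0,0,0,0,0.015,0,0,0,0,0,0,0.014]'

```text
clock: 10.2
position: [475.9, -1.0, 76.1]
ee_rot: [0.153, 0.988, -0.0, -0.0]
contact_force: [-0.0, 0.3, -0.7]
gripper_width: 14.1
```

Request:
servo_tool --deltas '[0,0,0,0,0,0,0.014]'

```text
clock: 10.28
position: [476.0, -0.9, 76.2]
ee_rot: [0.154, 0.988, -0.0, -0.0]
contact_force: [-0.3, -0.1, 0.1]
gripper_width: 14.2
```

Request:
servo_tool --deltas '[0,0,0,0,0,0,0.008,0,0,0,0,0,0,0.008]'

```text
clock: 10.45
position: [476.1, -1.0, 76.3]
ee_rot: [0.154, 0.988, -0.0, -0.0]
contact_force: [-0.7, -0.4, -0.3]
gripper_width: 11.1
```

Run:
```python
from h import *
st=sensors.read_state();print(st['joints'][5],st['position'],st['contact_force'],st['wrist_torque'],st['gripper_width'])
```

```text
-2.220575777406293 [476.07945364  -0.95598332  76.33242925] [-0.6655437  -0.382431   -0.26342598] [-0.03174247  0.06323965  0.00534107] 11.148851458568675
```

Request:
servo_tool --deltas '[0,0,0,0,0,0,0.004,0,0,0,0,0,0,0.004,0,0,-0.1,0,0,-0.00012,0.004,0,0,-0.1,0,0,-0.00012,0.004,0,0,-0.1,0,0,-0.00012,0.004,0,0,-0.1,0,0,-0.00012,0.004]'

```text
clock: 10.95
position: [476.0, -1.1, 76.8]
ee_rot: [-0.047, 0.999, -0.0, -0.0]
contact_force: [0.2, -2.3, 0.2]
gripper_width: 11.3
```

```bash
cat > r.py <<'E'
from h import *
st=sensors.read_state();q=st['ee_rot'];c=np.cos
F=st['contact_force'];a=np.array([np.cos(-.297),np.sin(-.297)]);b=np.array([-a[1],a[0]])
R=cv2.Rodrigues(np.zeros(3))[0]
from scipy.spatial.transform import Rotation as Ro
R=Ro.from_quat(q).as_matrix()
print(st['clock'],'j6',round(st['joints'][5],3),st['position'].round(2),'F',F.round(2),'Ftool',(R.T@F).round(2),'T',st['wrist_torque'].round(3),'w',round(st['gripper_width'],2))
E
python3 r.py
```

```text
10.95 j6 -1.816 [476.    -1.09  76.77] F [ 0.17 -2.34  0.22] Ftool [ 0.06 -2.35 -0.22] T [-0.326  0.117 -0.1  ] w 11.29
```

Request:
servo_tool --deltas '[0,0,0,0,0,0,0.004]'

```text
clock: 11.03
position: [476.0, -1.1, 76.8]
ee_rot: [-0.046, 0.999, -0.0, -0.0]
contact_force: [-0.5, -1.5, 0.7]
gripper_width: 10.7
```

Request:
servo_tool --deltas '[0,0,0,0,0,0,0.004]'

```text
clock: 11.12
position: [476.1, -1.1, 76.8]
ee_rot: [-0.044, 0.999, -0.0, -0.0]
contact_force: [-0.2, -1.8, 0.8]
gripper_width: 10.8
```

```bash
python3 r.py
```

```text
11.1167 j6 -1.824 [476.08  -1.05  76.79] F [-0.22 -1.82  0.75] Ftool [ 0.38 -1.8  -0.75] T [-0.273  0.154  0.043] w 10.81
```

Request:
servo_tool --deltas '[0,0,0,0,-0.0007,0,0.004,0,0,-0.1,0,0,-0.00012,0.004,0,0,-0.1,0,0,-0.00012,0.004,0,0,-0.1,0,0,-0.00012,0.004,0,0,-0.1,0,0,-0.00012,0.004,0,0,0,0,0,0,0.004]'

```text
clock: 11.62
position: [476.2, -1.5, 77.2]
ee_rot: [-0.243, 0.97, 0.0, 0.0]
contact_force: [-1.0, -0.1, 0.0]
gripper_width: 10.9
```

```bash
python3 r.py
```

```text
11.6167 j6 -1.42 [476.23  -1.5   77.24] F [-0.96 -0.05  0.02] Ftool [ 0.87  0.41 -0.02] T [0.049 0.16  0.051] w 10.9
```

Request:
servo_tool --deltas '[0,0,0,0,0,0,0.004]'

```text
clock: 11.7
position: [476.2, -1.5, 77.3]
ee_rot: [-0.241, 0.971, 0.0, 0.0]
contact_force: [-1.2, 0.2, 1.3]
gripper_width: 11.4
```

```bash
python3 r.py
```

```text
11.7 j6 -1.423 [476.24  -1.52  77.27] F [-1.24  0.16  1.27] Ftool [ 1.02  0.73 -1.27] T [0.14  0.22  0.007] w 11.42
```

Request:
servo_tool --deltas '[0,0,0,0.0004,0.0001,0,0.004,0,0,-0.1,0,0,-0.00012,0.004,0,0,-0.1,0,0,-0.00012,0.004,0,0,-0.1,0,0,-0.00012,0.004,0,0,-0.1,0,0,-0.00012,0.004,0,0,-0.1,0,0,-0.00012,0.004,0,0,0,0,0,0,0.004,0,0,0,0,0,0,0.004]'

```text
clock: 12.37
position: [476.1, -1.7, 77.9]
ee_rot: [-0.473, 0.881, -0.0, 0.0]
contact_force: [0.4, 0.7, 0.6]
gripper_width: 10.8
```

```bash
python3 r.py
```

```text
12.3667 j6 -0.924 [476.14  -1.7   77.92] F [0.35 0.68 0.63] Ftool [-0.76  0.08 -0.63] T [-0.069 -0.176  0.032] w 10.82
```

Forces are small, so I'll carry on.

Request:
servo_tool --deltas '[0,0,-0.1,0,0,-0.00012,0.004,0,0,-0.1,0,0,-0.00012,0.004,0,0,-0.1,0,0,-0.00012,0.004,0,0,-0.1,0,0,-0.00012,0.004,0,0,-0.1,0,0,-0.00012,0.004,0,0,0,0,0,0,0.004,0,0,0,0,0,0,0.004]'

```text
clock: 12.95
position: [476.3, -1.7, 78.6]
ee_rot: [-0.676, 0.737, -0.0, 0.0]
contact_force: [1.4, -0.6, -0.4]
gripper_width: 10.8
```

```bash
python3 r.py
```

```text
12.95 j6 -0.424 [476.31  -1.66  78.57] F [ 1.44 -0.59 -0.38] Ftool [ 0.47 -1.48  0.38] T [-0.198 -0.396  0.063] w 10.78
```

Request:
servo_tool --deltas '[0,0,0,0.0001,-0.0006,0,0.004,0,0,-0.1,0,0,-0.00012,0.004,0,0,-0.1,0,0,-0.00012,0.004,0,0,-0.1,0,0,-0.00012,0.004,0,0,-0.1,0,0,-0.00012,0.004,0,0,-0.1,0,0,-0.00012,0.004,0,0,0,0,0,0,0.004,0,0,0,0,0,0,0.004]'

```text
clock: 13.62
position: [476.6, -1.7, 79.1]
ee_rot: [0.838, -0.546, 0.0, -0.0]
contact_force: [0.8, -0.4, 0.1]
gripper_width: 11.3
```

```bash
python3 r.py
```

```text
13.6167 j6 0.077 [476.64  -1.75  79.14] F [ 0.75 -0.42  0.14] Ftool [ 0.69 -0.52 -0.14] T [ 0.056 -0.277  0.046] w 11.27
```

Request:
servo_tool --deltas '[0,0,0,0.0003,-0.0002,0,0.004,0,0,-0.1,0,0,-0.00012,0.004,0,0,-0.1,0,0,-0.00012,0.004,0,0,-0.1,0,0,-0.00012,0.004,0,0,-0.1,0,0,-0.00012,0.004,0,0,-0.1,0,0,-0.00012,0.004,0,0,0,0,0,0,0.004,0,0,0,0,0,0,0.004]'

```text
clock: 14.28
position: [477.0, -1.9, 79.7]
ee_rot: [0.947, -0.322, 0.0, -0.0]
contact_force: [0.2, 0.3, 0.3]
gripper_width: 10.7
```

```bash
python3 r.py
```

```text
14.2833 j6 0.578 [476.96  -1.86  79.72] F [0.2 0.3 0.3] Ftool [-0.02 -0.36 -0.3 ] T [ 0.324 -0.271  0.049] w 10.72
```

Request:
servo_tool --deltas '[0,0,-0.1,0,0,-0.00012,0.004,0,0,-0.1,0,0,-0.00012,0.004,0,0,-0.1,0,0,-0.00012,0.004,0,0,-0.1,0,0,-0.00012,0.004,0,0,-0.1,0,0,-0.00012,0.004,0,0,0,0,0,0,0.004,0,0,0,0,0,0,0.004]'

```text
clock: 14.87
position: [477.0, -1.8, 80.3]
ee_rot: [0.997, -0.078, 0.0, -0.0]
contact_force: [2.1, 2.6, -0.2]
gripper_width: 11.2
```

```bash
python3 r.py
```

```text
14.8667 j6 1.077 [477.    -1.77  80.34] F [ 2.1   2.63 -0.2 ] Ftool [ 1.66 -2.92  0.2 ] T [ 0.786 -0.307  0.021] w 11.16
```

Request:
servo_tool --deltas '[0,0,0,0.0006,-0.001,0,0.004,0,0,0,0,0,0,0.004,0,0,0,0,0,0,0.004]'

```text
clock: 15.12
position: [477.2, -1.4, 80.3]
ee_rot: [0.997, -0.077, -0.0, 0.0]
contact_force: [0.1, 0.3, 1.8]
gripper_width: 11.0
```

```bash
python3 r.py
```

```text
15.1167 j6 1.079 [477.23  -1.37  80.3 ] F [0.06 0.33 1.76] Ftool [ 0.01 -0.33 -1.76] T [-0.058 -0.05  -0.004] w 10.97
```

Request:
servo_tool --deltas '[0,0,0,0,0,0,0.004]'

```text
clock: 15.2
position: [477.3, -1.4, 80.3]
ee_rot: [0.997, -0.076, -0.0, 0.0]
contact_force: [-0.2, 0.0, 1.1]
gripper_width: 11.1
```

```bash
python3 r.py
```

```text
15.2 j6 1.079 [477.25  -1.39  80.28] F [-0.16  0.03  1.1 ] Ftool [-0.16 -0.   -1.1 ] T [ 0.002 -0.03   0.015] w 11.08
```

Request:
servo_tool --deltas '[0,0,-0.1,0,0,-0.00012,0.004,0,0,-0.1,0,0,-0.00012,0.004,0,0,-0.1,0,0,-0.00012,0.004,0,0,0,0,0,0,0.004,0,0,0,0,0,0,0.004]'

```text
clock: 15.62
position: [477.3, -1.2, 80.6]
ee_rot: [0.997, 0.073, -0.0, 0.0]
contact_force: [-0.1, 0.8, 1.9]
gripper_width: 10.8
```

```bash
python3 r.py
```

```text
15.6167 j6 1.377 [477.31  -1.24  80.63] F [-0.13  0.8   1.86] Ftool [-0.02 -0.81 -1.86] T [0.154 0.012 0.023] w 10.8
```

Request:
servo_tool --deltas '[0,0,0,0,-0.0003,-0.0002,0.004,0,0,-0.1,0,0,-0.00012,0.004,0,0,-0.1,0,0,-0.00012,0.004,0,0,-0.1,0,0,-0.00012,0.004,0,0,0,0,0,0,0.004,0,0,0,0,0,0,0.004]'

```text
clock: 16.12
position: [477.2, -1.0, 81.0]
ee_rot: [0.975, 0.221, -0.0, 0.0]
contact_force: [-0.7, 0.6, 0.2]
gripper_width: 10.9
```

```bash
python3 r.py
```

```text
16.1167 j6 1.676 [477.22  -0.96  81.05] F [-0.72  0.59  0.19] Ftool [-0.4  -0.84 -0.19] T [0.053 0.063 0.054] w 10.87
```

Request:
servo_tool --deltas '[0,0,0,0,-0.0002,0,0.004,0,0,-0.1,0,0,-0.00012,0.004,0,0,-0.1,0,0,-0.00012,0.004,0,0,-0.1,0,0,-0.00012,0.004,0,0,0,0,0,0,0.004,0,0,0,0,0,0,0.004]'

```text
clock: 16.62
position: [477.1, -0.7, 81.4]
ee_rot: [0.932, 0.364, -0.0, -0.0]
contact_force: [-1.5, 0.7, -0.1]
gripper_width: 11.1
```

```bash
python3 r.py
```

```text
16.6167 j6 1.975 [477.15  -0.71  81.44] F [-1.47  0.66 -0.11] Ftool [-0.63 -1.48  0.11] T [0.051 0.05  0.01 ] w 11.13
```

Request:
servo_tool --deltas '[0,0,0,0,-0.0003,0,0.004,0,0,-0.1,0,0,-0.00012,0.004,0,0,-0.1,0,0,-0.00012,0.004,0,0,0,0,0,0,0.004,0,0,0,0,0,0,0.004]'

```text
clock: 17.03
position: [477.0, -0.5, 81.7]
ee_rot: [0.891, 0.455, -0.0, -0.0]
contact_force: [-0.0, -0.7, -0.8]
gripper_width: 10.8
```

```bash
python3 r.py
```

```text
17.0333 j6 2.175 [477.02  -0.53  81.7 ] F [-0.02 -0.7  -0.78] Ftool [-0.57  0.4   0.78] T [-0.114 -0.01   0.052] w 10.82
```

Request:
servo_tool --deltas '[0,0,0,0,0,0,0.012,0,0,0,0,0,0,0.016,0,0,0,0,0,0,0.024,0,0,0,0,0,0,0.03,0,0,0,0,0,0,0.03]'

```text
clock: 17.45
position: [477.3, -0.4, 81.9]
ee_rot: [0.89, 0.456, 0.0, 0.0]
contact_force: [-0.1, -0.5, -0.1]
gripper_width: 30.1
```

```bash
python3 r.py
python3 - <<'E'
from h import *
s=grab('side')
a=cv2.resize(s['img'][175:235,300:385],None,fx=8,fy=8,interpolation=2)[:,:,::-1]
cv2.imwrite('pics/s3.png',a)
E
```

```text
17.45 j6 2.178 [ 4.7726e+02 -4.0000e-01  8.1870e+01] F [-0.05 -0.5  -0.12] Ftool [-0.44  0.25  0.12] T [0.018 0.051 0.012] w 30.12
```

View pics/s3.png

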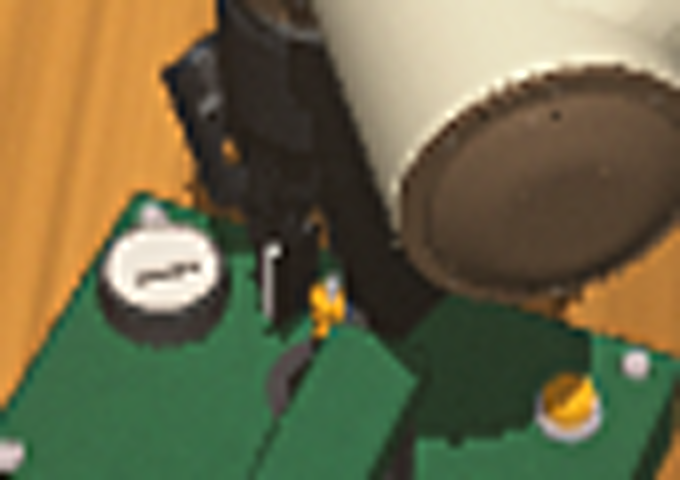

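The crop shows a raised nut with its pin tip just above it, near (333,285), standing upright. The jaws are clear of it. I'll rise, shut the fingers, and come down on the pin.

Request:
servo_tool --deltas '[0,0,0,0,0,-0.008,0.03,0,0,0,0,0,-0.016,0.03,0,0,0,0,0,-0.016,0.03,0,0,0,0,0,-0.016,0.03,0,0,0,0,0,-0.002,0,0,0,0,0,0,0,0,0,0,0,0,0,0,0,0,0,0,0,0,0,0,0,0,0,0,0,0.007,0,0,0,0,0,0,0.007,0,0,0,0,0,0,0.004,0,0,0,0,0,0,0,0,0,0,0,0,0,0,0]'

```text
clock: 18.58
position: [476.8, -0.6, 121.0]
ee_rot: [0.89, 0.457, -0.001, -0.0]
contact_force: [0.9, -0.2, 0.4]
gripper_width: 0.3
```

```bash
python3 r.py
```

```text
18.5833 j6 2.178 [476.82  -0.58 121.02] F [ 0.85 -0.2   0.38] Ftool [ 0.33  0.81 -0.38] T [ 0.016 -0.054 -0.023] w 0.31
```

Request:
servo_tool --deltas '[0,0,0,0,0,0.001,0,0,0,0,0,0,0.001,0,0,0,0,0,0,0,0]'

```text
clock: 18.83
position: [477.2, -0.4, 119.8]
ee_rot: [0.89, 0.457, 0.0, -0.0]
contact_force: [-0.3, 0.2, 0.3]
gripper_width: 0.3
```

Request:
servo_tool --deltas '[0,0,0,0,0,0.001,0,0,0,0,0,0,0.0005,0,0,0,0,0,0,0,0]'

```text
clock: 19.08
position: [477.1, -0.5, 118.3]
ee_rot: [0.89, 0.457, 0.0, -0.0]
contact_force: [0.7, 0.6, 0.2]
gripper_width: -0.0
```

Request:
servo_tool --deltas '[0,0,0,0,0,0.001,0,0,0,0,0,0,0.0005,0,0,0,0,0,0,0,0]'

```text
clock: 19.33
position: [477.1, -0.5, 116.7]
ee_rot: [0.89, 0.457, -0.0, -0.0]
contact_force: [0.2, -1.0, 0.4]
gripper_width: 0.2
```

Request:
servo_tool --deltas '[0,0,0,0,0,0.001,0,0,0,0,0,0,0,0,0,0,0,0,0,0,0]'

```text
clock: 19.58
position: [477.1, -0.5, 115.7]
ee_rot: [0.89, 0.457, -0.0, -0.0]
contact_force: [0.2, -0.2, -0.9]
gripper_width: 0.0
```

Request:
servo_tool --deltas '[0,0,0,0,0,0.001,0,0,0,0,0,0,0,0,0,0,0,0,0,0,0]'

```text
clock: 19.83
position: [477.1, -0.5, 114.7]
ee_rot: [0.89, 0.457, -0.0, -0.0]
contact_force: [-0.1, 0.1, 1.1]
gripper_width: 0.3
```

Request:
servo_tool --deltas '[0,0,0,0,0,0.001,0,0,0,0,0,0,0,0,0,0,0,0,0,0,0]'

```text
clock: 20.08
position: [477.1, -0.5, 113.7]
ee_rot: [0.89, 0.457, -0.0, -0.0]
contact_force: [0.3, -0.3, -0.4]
gripper_width: 0.1
```

Request:
servo_tool --deltas '[0,0,0,0,0,0.001,0,0,0,0,0,0,0,0,0,0,0,0,0,0,0]'

```text
clock: 20.33
position: [477.1, -0.5, 112.7]
ee_rot: [0.89, 0.457, -0.0, -0.0]
contact_force: [0.8, -0.5, 0.5]
gripper_width: -0.1
```

Request:
servo_tool --deltas '[0,0,0,0,0,0.001,0,0,0,0,0,0,0,0,0,0,0,0,0,0,0]'

```text
clock: 20.58
position: [477.1, -0.5, 111.7]
ee_rot: [0.89, 0.457, -0.0, -0.0]
contact_force: [-1.4, 1.7, 0.5]
gripper_width: 0.2
```

Request:
servo_tool --deltas '[0,0,0,0,0,0,0]'

```text
clock: 20.67
position: [477.1, -0.5, 111.8]
ee_rot: [0.89, 0.457, -0.0, -0.0]
contact_force: [-0.2, -0.5, -0.3]
gripper_width: 0.1
```

```bash
python3 r.py
```

```text
20.6667 j6 2.178 [ 4.7715e+02 -4.6000e-01  1.1177e+02] F [-0.24 -0.46 -0.34] Ftool [-0.51  0.07  0.34] T [ 0.008 -0.011  0.021] w 0.09
```

Request:
servo_tool --deltas '[0,0,0,0,0,0.0007,0,0,0,0,0,0,0,0,0,0,0,0,0,0,0]'

```text
clock: 20.92
position: [477.4, -0.4, 111.4]
ee_rot: [0.89, 0.457, 0.0, 0.0]
contact_force: [-0.2, -0.8, 2.4]
gripper_width: -0.4
```

```bash
python3 r.py
```

```text
20.9167 j6 2.178 [ 4.7744e+02 -4.2000e-01  1.1136e+02] F [-0.23 -0.83  2.37] Ftool [-0.81  0.3  -2.37] T [0.003 0.066 0.019] w -0.35
```

Contact is at z≈111.4 with 2.4 N, which matches the pin spring's preload. I'll press on in small steps.

Request:
servo_tool --deltas '[0,0,0,0,0,0.0005,0,0,0,0,0,0,0.0005,0,0,0,0,0,0,0,0]'

```text
clock: 21.17
position: [477.4, -0.4, 110.3]
ee_rot: [0.89, 0.457, 0.0, 0.0]
contact_force: [0.1, -0.2, 1.6]
gripper_width: 0.2
```

```bash
python3 r.py
```

```text
21.1667 j6 2.178 [ 4.7737e+02 -4.5000e-01  1.1026e+02] F [ 0.08 -0.15  1.56] Ftool [-0.08  0.15 -1.56] T [ 0.011  0.002 -0.002] w 0.2
```

Request:
servo_tool --deltas '[0,0,0,0,0,0.0005,0,0,0,0,0,0,0.0005,0,0,0,0,0,0,0,0]'

```text
clock: 21.42
position: [477.4, -0.4, 109.2]
ee_rot: [0.89, 0.457, 0.0, 0.0]
contact_force: [0.5, -0.4, 3.4]
gripper_width: -0.5
```

```bash
python3 r.py
```

```text
21.4167 j6 2.178 [ 4.7736e+02 -4.2000e-01  1.0922e+02] F [ 0.45 -0.37  3.43] Ftool [-0.04  0.59 -3.43] T [ 0.112 -0.001  0.017] w -0.52
```

Request:
servo_tool --deltas '[0,0,0,0,0,0.0005,0,0,0,0,0,0,0,0,0,0,0,0,0,0,0]'

```text
clock: 21.67
position: [477.3, -0.4, 108.7]
ee_rot: [0.89, 0.457, 0.0, 0.0]
contact_force: [1.0, 0.5, 5.0]
gripper_width: 0.0
```

```bash
python3 r.py
```

```text
21.6667 j6 2.178 [ 4.7734e+02 -4.3000e-01  1.0873e+02] F [1.   0.51 4.96] Ftool [ 1.    0.52 -4.96] T [ 0.03   0.039 -0.003] w 0.02
```

Request:
servo_tool --deltas '[0,0,0,0,0,0.0004,0,0,0,0,0,0,0,0,0,0,0,0,0,0,0]'

```text
clock: 21.92
position: [477.3, -0.4, 108.3]
ee_rot: [0.89, 0.457, 0.0, 0.0]
contact_force: [-0.9, 0.3, 5.1]
gripper_width: 0.2
```

```bash
python3 r.py
```

```text
21.9167 j6 2.178 [ 4.7733e+02 -4.1000e-01  1.0833e+02] F [-0.88  0.3   5.13] Ftool [-0.27 -0.89 -5.13] T [-0.009  0.025  0.023] w 0.2
```

Request:
servo_tool --deltas '[0,0,0,0,0,0.0002,0,0,0,0,0,0,0,0]'

```text
clock: 22.08
position: [477.3, -0.4, 108.1]
ee_rot: [0.89, 0.457, 0.0, 0.0]
contact_force: [-0.1, 0.1, 4.4]
gripper_width: -0.4
```

```bash
python3 r.py
```

```text
22.0833 j6 2.178 [ 4.7728e+02 -4.2000e-01  1.0807e+02] F [-0.11  0.13  4.39] Ftool [ 0.04 -0.16 -4.39] T [0.035 0.039 0.045] w -0.42
```

Request:
servo_tool --deltas '[0,0,0,0,0,0.0002,0,0,0,0,0,0,0,0]'

```text
clock: 22.25
position: [477.3, -0.4, 107.8]
ee_rot: [0.89, 0.457, 0.0, 0.0]
contact_force: [-0.1, -0.1, 4.4]
gripper_width: -0.4
```

Request:
servo_tool --deltas '[0,0,0,0,0,0.0002,0,0,0,0,0,0,0,0]'

```text
clock: 22.42
position: [477.3, -0.4, 107.7]
ee_rot: [0.89, 0.457, 0.0, 0.0]
contact_force: [0.0, 0.1, 6.0]
gripper_width: -0.3
```

Request:
servo_tool --deltas '[0,0,0,0,0,0,0]'

```text
clock: 22.5
position: [477.3, -0.4, 107.7]
ee_rot: [0.89, 0.457, 0.0, 0.0]
contact_force: [-0.1, 0.2, 5.2]
gripper_width: -0.0
```

Request:
servo_tool --deltas '[0,0,0,0,0,0,0]'

```text
clock: 22.58
position: [477.3, -0.4, 107.7]
ee_rot: [0.89, 0.457, 0.0, 0.0]
contact_force: [0.3, -0.1, 5.3]
gripper_width: 0.0
```

Request:
servo_tool --deltas '[0,0,0,0,0,0.0002,0,0,0,0,0,0,0,0]'

```text
clock: 22.75
position: [477.3, -0.4, 107.5]
ee_rot: [0.89, 0.457, 0.0, 0.0]
contact_force: [-0.8, 0.4, 5.3]
gripper_width: 0.2
```

Request:
servo_tool --deltas '[0,0,0,0,0,0.0002,0,0,0,0,0,0,0,0]'

```text
clock: 22.92
position: [477.3, -0.4, 107.3]
ee_rot: [0.89, 0.457, 0.0, 0.0]
contact_force: [-0.4, -0.2, 6.0]
gripper_width: 0.0
```

Request:
servo_tool --deltas '[0,0,0,0,0,0,0,0,0,0,0,0,0,0]'

```text
clock: 23.08
position: [477.3, -0.4, 107.4]
ee_rot: [0.89, 0.457, 0.0, 0.0]
contact_force: [-0.1, -0.5, 5.6]
gripper_width: 0.1
```

Request:
servo_tool --deltas '[0,0,0,0,0,0.0002,0,0,0,0,0,0,0,0]'

```text
clock: 23.25
position: [477.4, -0.4, 107.2]
ee_rot: [0.89, 0.457, 0.0, 0.0]
contact_force: [-1.3, 0.2, 5.8]
gripper_width: 0.2
```

Request:
servo_tool --deltas '[0,0,0,0,0,0.0001,0,0,0,0,0,0,0,0]'

```text
clock: 23.42
position: [477.4, -0.4, 107.2]
ee_rot: [0.89, 0.457, 0.0, 0.0]
contact_force: [0.7, -0.5, 6.1]
gripper_width: 0.1
```

Request:
servo_tool --deltas '[0,0,0,0,0,0,0,0,0,0,0,0,0,0]'

```text
clock: 23.58
position: [477.4, -0.4, 107.2]
ee_rot: [0.89, 0.457, 0.0, 0.0]
contact_force: [1.0, -0.2, 5.6]
gripper_width: 0.3
```

Request:
servo_tool --deltas '[0,0,0,0,0,0.0002,0,0,0,0,0,0,0,0,0,0,0,0,0,0,0,0,0,0,0,0,0,0,0,0,0,0,0,0,0,0,0,0,0,0,0,0,0,0,0,0,0,0,0,0,0,0,0,0,0,0,0,0,0,0,0,0,0,0,0,0,0,0,0,0]'

```text
clock: 24.42
position: [477.5, -0.4, 107.1]
ee_rot: [0.89, 0.457, 0.0, 0.0]
contact_force: [0.7, 0.1, 7.4]
gripper_width: -0.1
```

```bash
python3 r.py
```

```text
24.4167 j6 2.178 [ 4.7755e+02 -4.1000e-01  1.0711e+02] F [0.66 0.1  7.42] Ftool [ 0.47  0.48 -7.42] T [0.028 0.063 0.042] w -0.06
```

Request:
servo_tool --deltas '[0,0,0,0,0,0,0,0,0,0,0,0,0,0,0,0,0,0,0,0,0,0,0,0,0,0,0,0,0,0,0,0,0,0,0,0,0,0,0,0,0,0,0,0,0,0,0,0,0,0,0,0,0,0,0,0,0,0,0,0,0,0,0,0,0,0,0,0,0,0,0,0,0,0,0,0,0,0,0,0,0,0,0,0,0,0,0,0,0,0,0,0,0,0,0,0,0,0,0,0,0,0,0,0,0]'

```text
clock: 25.67
position: [477.5, -0.4, 107.1]
ee_rot: [0.89, 0.457, 0.0, 0.0]
contact_force: [-0.5, -0.6, 6.9]
gripper_width: -0.2
```

```bash
python3 r.py
```

```text
25.6667 j6 2.178 [ 4.7754e+02 -4.0000e-01  1.0712e+02] F [-0.48 -0.61  6.87] Ftool [-0.77 -0.03 -6.87] T [-0.018  0.035  0.029] w -0.21
```

Force rose to about 7 N with z stalled at 107.1, so the pin is gently on its stop after about 4.2 mm, and it was held for over 2 s. Now I'll release, back off and check.

Request:
servo_tool --deltas '[0,0,0,0,0,-0.001,0,0,0,0,0,0,-0.002,0,0,0,0,0,0,-0.004,0,0,0,0,0,0,-0.012,0,0,0,0,0,0,-0.02,0,0,0,0,0,0,-0.03,0,0,0,0,0,0,-0.03,0,0,0,0,0,0,-0.03,0,0,0,0,0,0,-0.03,0,0,0,0,0,0,0,0,0,0,0,0,0,0,0]'

```text
clock: 26.58
position: [477.2, -0.2, 266.6]
ee_rot: [0.89, 0.456, 0.001, -0.0]
contact_force: [-0.3, -0.1, -0.6]
gripper_width: -0.1
```

```bash
python3 r.py
python3 - <<'E'
from h import *
o=load('side') ; 
o=cv2.imread('pics/side0.png')[:,:,::-1]; n=grab('side')['img']; cv2.imwrite('pics/side9.png',n[:,:,::-1])
for im in(o,n):
    c=im[200:225,332:352]; h=cv2.cvtColor(np.ascontiguousarray(c),cv2.COLOR_RGB2HSV); m=cv2.inRange(h,(14,150,120),(30,255,255))
    k,l,st,ce=cv2.connectedComponentsWithStats(m); print(st.tolist(),ce.round(2).tolist()); print([int(r.astype(int).sum()) for r in (m>0)])
cr=lambda i:cv2.resize(np.ascontiguousarray(i[190:240,310:360]),None,fx=8,fy=8,interpolation=2)
cv2.imwrite('pics/cmp.png',np.hstack([cr(o),cr(n)])[:,:,::-1])
E
```

```text
26.5833 j6 2.178 [ 4.7718e+02 -1.8000e-01  2.6663e+02] F [-0.32 -0.13 -0.62] Ftool [-0.3  -0.19  0.62] T [-0.052  0.013 -0.021] w -0.13
[[0, 0, 20, 25, 352], [0, 0, 20, 9, 130], [7, 12, 5, 5, 18]] [[8.92, 15.22], [11.15, 3.05], [8.89, 13.67]]
[19, 20, 20, 19, 17, 14, 10, 7, 4, 0, 0, 0, 4, 4, 5, 4, 1, 0, 0, 0, 0, 0, 0, 0, 0]
[[0, 0, 20, 25, 352], [0, 0, 20, 9, 127], [7, 11, 5, 6, 21]] [[9.01, 15.14], [10.98, 3.12], [8.81, 13.05]]
[16, 20, 20, 19, 17, 14, 10, 7, 4, 0, 0, 4, 4, 5, 5, 1, 2, 0, 0, 0, 0, 0, 0, 0, 0]
```

View pics/cmp.png

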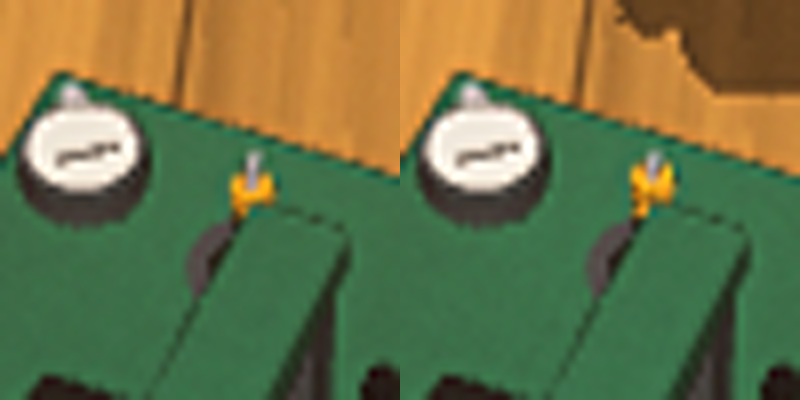

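```bash
python3 -c "
from h import *
print(workorder.job_done())"
```

```text
the job is handed in; nothing more can be done
None
```

The job is handed in: I unscrewed the lock nut, pressed the freed pin to its stop, held it and let it up. The nut's angle was never read directly; it is inferred from the hand's turn and two checks.

- **Unscrewing:** I found the valve by sight and centred the jaws on it by touch. I then turned the nut about 4.4 rad anticlockwise, letting the hand rise about 5.4 mm with it and easing out side forces as they showed. The largest side force was about 3.4 N, which I estimate leaned the stem about 0.04 rad, against the limit of 0.06.
- **Pressing:** The shut fingers met the pin at z ≈ 111.4 mm. I pressed it about 4.2 mm, where z stalled at about 7 N (limit 25 N). I held it there for about 2 s, and it had been down some 3 mm or more for over 3 s.
- **Last checks:** The hand stands about 150 mm above the valve, with contact forces only at noise level. The side picture shows the pin back up, the stem upright, the gauge and cap in place, and the nut about 1 pixel (roughly 4 mm) higher.
- **What is uncertain:** One pixel agrees only coarsely with the 5.3 mm climb that 4.4 rad should give. The full pin stroke by itself proves only about 3.3 rad. I saw no sign of the grip slipping, and it would have had to slip about 0.8 rad for the nut to miss 3.6. The gripper read about 11 mm on a 14 mm nut, which I put down to finger compliance.

I compared only the area around the valve before and after, not the tools elsewhere on the table. The robot clock stood at about 27 s of the 72 s allowed.

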